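# Crack open the damp tub that fits the stamped disc and hold its lid ajar

### The arm

A 7-joint arm with a two-finger parallel gripper is mounted at the origin on a cart in front of the work surface, level with it; the furniture and walls round the work are solid. World frame = base frame: x ahead of the robot, y to its left, z up, the work surface at z = 0. Lengths are in m, angles in rad, forces in N, time in s.
With the tool pointing down it reaches from about 0.425 to 0.925 m from the base axis. Payload 6.8 kg.
Tool frame: the origin (TCP) lies on the mounting face of the last link; the fingertips stand 173 mm ahead of it and the grasp point (between the pads) lies 155 mm ahead of it; z points along the fingers, y is the line along which they close (so a half turn about z gives the same grasp; the last joint's range is limited). The gripper opens to 85 mm and grips with 20 to 120 N. Pads are 22 mm wide; open, the fingers measure 114 mm over their backs; the gripper's body (76 mm by 85 mm) begins 54 mm behind the grasp point. The pads swing forward as they close: fully open they stand 13 mm farther back than shut.
Start: joints at [-1.274, 0.477, 0.022, 1.555, -0.011, 1.109, -0.083], TCP at [0.266, 0.62, 0.405] pointing down, gripper open.
Joint ranges: [-2.96, 2.96], [-0.34, 2.1], [-1.41, 1.46], [0.24, 2.44], [-1.37, 4.51], [0.17, 1.92], [-2.96, 2.96]. Speed limits (rad/s): [2.39, 2.39, 3.14, 3.14, 3.14, 3.14, 3.14].

### API

Orientations are given as a rotation vector (axis times angle).
In Python, from bench import r gives the robot as it stands.
- The arm moves only by the tool arm_command, never from a script. Its argument "plan" is a list of rows, each an object of numbers: "claw": the closure, from 0 (fully open) to 1 (shut); "tx", "ty", "tz": the shift along the tool's x, y, z in m; "ax", "ay", "az": the turn, a rotation vector about the tool's x, y, z in degrees. A call has exactly 10 rows; each row shifts and turns the commanded pose from where the row before left it, along the tool's axes as they then stand; what a row does not reach is not made up. A row lasts 1/12 s, in which the tool goes at most 41.7 mm and 7.16 degrees, less where a joint would pass 70% of its speed; a pose out of reach is approached as far as the arm can. A call is refused whole if a number of a shift passes 0.0417 or a number of a turn 7.16, either way. A call with a gripper value outside its range is refused whole. The fingers move at their own pace and stop on an object; "squeeze" is the grip in N (left out, the last holds). Time passes only in rows, so rows that do not move let the fingers close, or fill a call up. It gives the time, the measured TCP pose, the force, the opening and the grip force at its end, in the units of the state.
- r.get_obs(): the state, without advancing time (a new reading comes with each control period).
- r.grab_frame(name): name is "scene" or "top" or "wrist"; returns the picture (420x560x3 uint8, red, green, blue); there is no depth.
- r.camera_model(name): a dict with "fx", "fy", "cx", "cy" (pixels), "position" and "orientation" of the camera in the world; the wrist camera has in their place "tool_from_camera" (4x4, takes a point from camera to tool coordinates, whose origin is the TCP and whose axes are the flange's). Camera axes: x right, y up, looking along -z (the intrinsics and any distortion apply to the point x, -y, -z); pixel columns grow to the right and rows downward; lengths in m; the calibration is good to about 2 mm. A picture is of the moment at which its call begins: read the wrist's pose just before it. camera_model takes no time and is no camera call.
- r.hand_in(): hands the job in; it is judged then, once.
Trained networks look in the newest picture that a camera, given by its name, has taken for a name from the list of things; names that differ only in an ending like _2 or _b are one class to them, and where a whole thing is asked for, a point or a joint stands for the part that bears it (a point fixed in the world has none). Each returns a list of dicts, best first, with "confidence" (0 to 1); they miss things now and then, are a little off and sometimes report something else, mostly with a low value. They report only what shows in the picture. A call takes as long as a camera call.
- r.boxes_of(target, camera): "location" ([x, y, z] in m, in the coordinates of the camera as it stood for that picture, good to about 4 mm: the middle of the surface that is visible of it).
- r.tip_of(target, camera): "location" ([x, y, z] in m, in the coordinates of the camera as it stood for that picture, good to about 4 mm: a listed point, or the origin of a listed thing).
The state is a dict: "clock": time; "joints": joint angles; "qvel": joint speeds; "tau": joint torques, N m; "tcp_pos": TCP position; "orientation": TCP orientation; "contact_force": force on the tool from outside, world axes, zero at the start; "moment": the same for the moment, N m; "grip_width": finger opening in m; "gripper_force": force on a finger pad.
Only numpy, scipy, OpenCV 4.12 (cv2) and the standard library are available. Lean on these libraries where they do the work, as an engineer would, in place of code of your own. Each camera call takes 0.05 s, during which the arm holds its last target. There are 200 camera calls.

### The job

The stamped clay disc on the easel is to go into one of the three damp tubs next: choose the smallest tub whose mouth is wide enough for the disc to lie in it flat. Pull that tub's lid up by its grip bar until the stuck seal lets go, then hold it level over its own tub with the skirt just clear of the rim, about a finger's width, so that the tub can breathe without drying out: do not take the lid away. Leave the other two tubs sealed and everything else on the table where it is, and finish while still holding the lid there in the gripper, not letting go or setting it down.

Things in the scene. Friction and masses are not known exactly. Their poses are not given: they have to be found in the camera images.
- stamped_disc: round grey clay disc with a stamped leaf pattern, 94 mm across and 14 mm thick, leaning back on a small wooden easel with its stamped face to the robot; origin below its centre, level with its lower edge. It shows the size that is needed and stays where it is
- easel: small wooden tile easel, 94x95x76 mm, that carries the stamped disc; origin under its centre
- small_tub: round white plastic damp tub, mouth 66 mm across inside, 90 mm high to the top of its rim, weighted by a plaster slab inside, it stands fast on the table; origin at the centre of its underside, z up
- small_lid: grey-green press-on lid of that tub, 93 mm across, seated on its rim at the start, axes as the tub's; origin at the centre of its underside, 90 mm above the table when seated. Top plate 6 mm thick; skirt and two catches (at its +x and -x edge) hang 14 mm below the origin, outside the rim. About 10 to 17 N straight up frees it: hardest in the first 3 mm of lift, gone after 5 mm; then the lid is loose and weighs 180 to 300 g
- small_lid_grip (a point): middle of the small lid's grip bar, 26 mm above the lid's origin (116 mm above the table while sealed). The straight bar stands across the lid's centre, 58 mm long along the lid's y axis, 18 mm thick along its x axis with flat upright sides, from 6 to 37 mm above the lid's origin
- middle_tub: round white plastic damp tub, mouth 104 mm across inside, 90 mm high to the top of its rim, weighted by a plaster slab inside, it stands fast on the table; origin at the centre of its underside, z up
- middle_lid: grey-green press-on lid of that tub, 131 mm across, seated on its rim at the start, axes as the tub's; origin at the centre of its underside, 90 mm above the table when seated. Top plate 6 mm thick; skirt and two catches (at its +x and -x edge) hang 14 mm below the origin, outside the rim. About 10 to 17 N straight up frees it: hardest in the first 3 mm of lift, gone after 5 mm; then the lid is loose and weighs 180 to 300 g
- middle_lid_grip (a point): middle of the middle lid's grip bar, 26 mm above the lid's origin (116 mm above the table while sealed). The straight bar stands across the lid's centre, 58 mm long along the lid's y axis, 18 mm thick along its x axis with flat upright sides, from 6 to 37 mm above the lid's origin
- large_tub: round white plastic damp tub, mouth 136 mm across inside, 90 mm high to the top of its rim, weighted by a plaster slab inside, it stands fast on the table; origin at the centre of its underside, z up
- large_lid: grey-green press-on lid of that tub, 163 mm across, seated on its rim at the start, axes as the tub's; origin at the centre of its underside, 90 mm above the table when seated. Top plate 6 mm thick; skirt and two catches (at its +x and -x edge) hang 14 mm below the origin, outside the rim. About 10 to 17 N straight up frees it: hardest in the first 3 mm of lift, gone after 5 mm; then the lid is loose and weighs 180 to 300 g
- large_lid_grip (a point): middle of the large lid's grip bar, 26 mm above the lid's origin (116 mm above the table while sealed). The straight bar stands across the lid's centre, 58 mm long along the lid's y axis, 18 mm thick along its x axis with flat upright sides, from 6 to 37 mm above the lid's origin
- clay_ball: ball of grey clay, 55 mm, a bystander near the front of the table; origin at the centre of its underside
- stamp_block: carved wooden stamp with a turned knob, 37x42x46 mm, a bystander near the front of the table; origin at the centre of its underside
- moss_jar: closed white glaze jar with a green cap, 56 mm across, 68 mm high, a bystander near the front of the table; origin at the centre of its underside

How it is judged:
On the way:
1. the lid of the right tub is pulled free of its seal in the gripper (z of middle_lid_grip in the frame of middle_tub above 0.1225 m and contact force between the fingers and middle_lid above 1 N), for 0.05 s.
At the end, for the whole second after the job is handed in: The middle tub's lid is held in the gripper, at rest, 14 to 44 mm above its sealed height, within 20 mm of its tub's axis and 10 degrees of level, not touching the tub; the small and large tubs are still sealed; the loose bystanders have moved less than 20 mm (z of middle_lid_grip in the frame of middle_tub between 0.13 and 0.16 m and horizontal distance between middle_lid_grip and middle_tub below 0.02 m and angle between middle_lid's own z axis and vertical below 0.17 rad and contact force between the fingers and middle_lid above 1 N and contact force between middle_lid and middle_tub below 0.3 N and not (z of small_lid_grip in the frame of small_tub above 0.121 m) and not (z of large_lid_grip in the frame of large_tub above 0.121 m) and linear speed of middle_lid below 0.02 m/s and distance of each of clay_ball, stamp_block, moss_jar, easel from where it was at the start of the episode below 0.02 m); the arm keeps its last pose, push and grip.
It fails at once if the lid is taken right off, more than 75 mm up or more than 50 mm aside (z of middle_lid_grip in the frame of middle_tub above 0.191 m or horizontal distance between middle_lid_grip and middle_tub above 0.05 m).
It fails at once if the lid of another tub is lifted off its seal (z of small_lid_grip in the frame of small_tub above 0.121 m or z of large_lid_grip in the frame of large_tub above 0.121 m).
It fails at once if a bystander is shoved about (distance of any of clay_ball, stamp_block, moss_jar, easel from where it was at the start of the episode above 0.03 m).
It also fails if it takes over 32 s, if anything falls off the work surface, if the arm or the gripper's body presses on something with over 40 N, if the wrist force passes 120 N, or if a joint passes its speed limit or range.

## Working session

There is one attempt and no reset: what is moved stays moved. The work goes in short steps, Python scripts to look and compute and a tool call to move; the robot and the scene stay as the last step left them, time stands still between calls to the robot, and variables do not carry over. Pictures are saved under pics/ and viewed, at most 10 in all, crops included, and the job is handed in when it is done.

Besides the shell and the picture viewer there is one more tool, called after "Call:" by a JSON object that holds its "name" and its "arguments". arm_command: Moves the arm, as the interface text tells. Its arguments: {"type":"object","properties":{"plan":{"type":"array","items":{"type":"object","properties":{"claw":{"type":"number"},"tx":{"type":"number"},"ty":{"type":"number"},"tz":{"type":"number"},"ax":{"type":"number"},"ay":{"type":"number"},"az":{"type":"number"}}}},"squeeze":{"type":"number"}},"required":["plan"]}

```bash
mkdir -p pics; cat > h.py <<'E'
import numpy as np, cv2
from scipy.spatial.transform import Rotation as R
from bench import r
def save(n,f):
    im=r.grab_frame(n); cv2.imwrite('pics/'+f,im[:,:,::-1]); return im
def rot(o):
    o=np.array(o,float)
    if o.shape==(3,3): return o
    return R.from_rotvec(o).as_matrix() if o.size==3 else R.from_quat(o).as_matrix()
def world(n,p,obs=None):
    m=r.camera_model(n); p=np.array(p)
    if n=='wrist':
        obs=obs or r.get_obs(); t=(np.array(m['tool_from_camera'])@np.r_[p,1])[:3]
        return rot(obs['orientation'])@t+obs['tcp_pos']
    return rot(m['orientation'])@p+m['position']
E
python3 - <<'E'
from h import *
print(r.get_obs()); print(r.camera_model('scene')); print(r.camera_model('wrist'))
a=save('scene','s.png'); b=save('top','t.png')
cv2.imwrite('pics/c.png',cv2.resize(np.vstack([a,b])[:,:,::-1],(400,600)))
for c in ['top','scene']:
  for t in ['middle_lid_grip','small_lid_grip','large_lid_grip','middle_tub','middle_lid']+(['clay_ball','stamp_block','moss_jar','easel'] if c=='top' else []):
    for d in r.tip_of(t,c)[:2]: print(c,t,round(d['confidence'],2),world(c,d['location']).round(3))
E
```

```text
{'clock': 0.0, 'joints': array([-1.27411586,  0.47778993,  0.02236967,  1.55645555, -0.0114944 ,
        1.10925194, -0.08309479]), 'qvel': array([-0.0004993 ,  0.00022172,  0.00192526, -0.00291118,  0.00116056,
        0.00020999,  0.00061108]), 'tau': array([-8.07819997e-04, -5.96451831e+01,  1.60785321e+00, -2.81196105e+01,
        1.25175482e-02,  9.51970374e-03,  2.03304995e-05]), 'tcp_pos': array([0.26572716, 0.62020022, 0.40373109]), 'orientation': array([-6.31449475e-01, -3.07726458e+00,  2.77050241e-03]), 'contact_force': array([-0.18418163, -0.21184683, -0.28580628]), 'moment': array([ 0.02401952, -0.05823836, -0.07111794]), 'gripper_force': 0.0, 'grip_width': 0.08554095571797078}
{'fx': 403.81152308181885, 'fy': 403.81152308181885, 'cx': 273.80922890719233, 'cy': 207.9436367921542, 'position': array([ 0.11853559, -0.73877464,  0.53893093]), 'orientation': array([ 1.07551479, -0.26184015, -0.40135098])}
{'fx': 311.66333456302283, 'fy': 311.66333456302283, 'cx': 275.4674538428648, 'cy': 207.42238727426465, 'tool_from_camera': array([[-7.62927641e-04,  9.51715351e-01,  3.0698
[... 285 characters left out ...]
+00]])}
top small_lid_grip 0.6 [0.662 0.027 0.117]
top large_lid_grip 0.76 [ 0.576 -0.265  0.115]
top middle_tub 0.44 [0.657 0.025 0.09 ]
top middle_tub 0.28 [0.662 0.025 0.119]
top middle_lid 0.61 [0.552 0.251 0.09 ]
top clay_ball 0.54 [0.414 0.12  0.004]
top stamp_block 0.6 [ 0.428 -0.147  0.002]
top moss_jar 0.82 [ 0.36  -0.237  0.004]
top easel 0.9 [ 0.439 -0.003 -0.005]
scene middle_lid_grip 0.64 [0.549 0.255 0.115]
scene middle_lid_grip 0.5 [ 0.581 -0.265  0.092]
scene small_lid_grip 0.58 [0.656 0.023 0.113]
scene large_lid_grip 0.66 [ 0.575 -0.266  0.114]
scene middle_tub 0.63 [ 0.55   0.243 -0.002]
scene middle_lid 0.82 [0.551 0.249 0.087]
scene middle_lid 0.58 [ 0.55   0.247 -0.   ]
```

View pics/t.png

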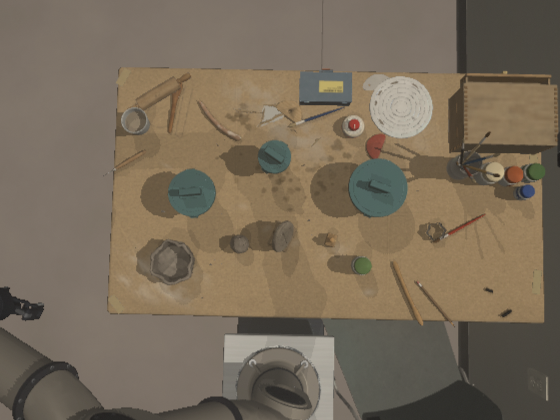

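View pics/s.png

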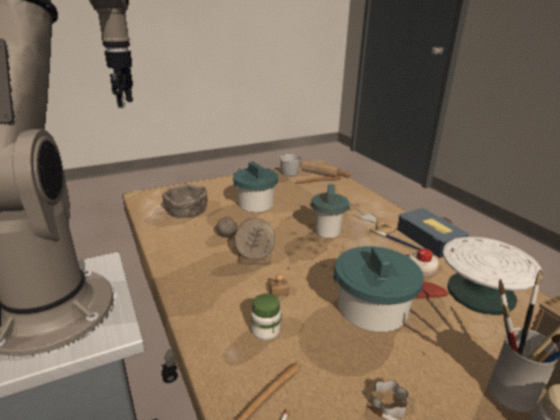

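The top view shows the middle tub at about px (192,193), the small tub at (275,156) and the large tub at (378,188). The scene view agrees, with the middle tub at (256,188). Next I'll measure the bar direction.

```bash
python3 - <<'E'
import cv2,numpy as np
a=cv2.imread('pics/t.png')[160:225,160:225]; b=cv2.imread('pics/s.png')[155:215,225:285]
f=lambda i:cv2.convertScaleAbs(cv2.resize(i,(400,400),interpolation=cv2.INTER_CUBIC),alpha=1.8)
cv2.imwrite('pics/c1.png',np.hstack([f(a),f(b)]))
from h import *
m=r.camera_model('top'); print(m)
E
```

```text
{'fx': 505.8007786172495, 'fy': 505.8007786172495, 'cx': 282.6772956826694, 'cy': 208.87932222933404, 'position': array([ 0.40154234, -0.01197585,  1.48555341]), 'orientation': array([ 0.06543205, -0.05727679, -1.54900227])}
```

View pics/c1.png

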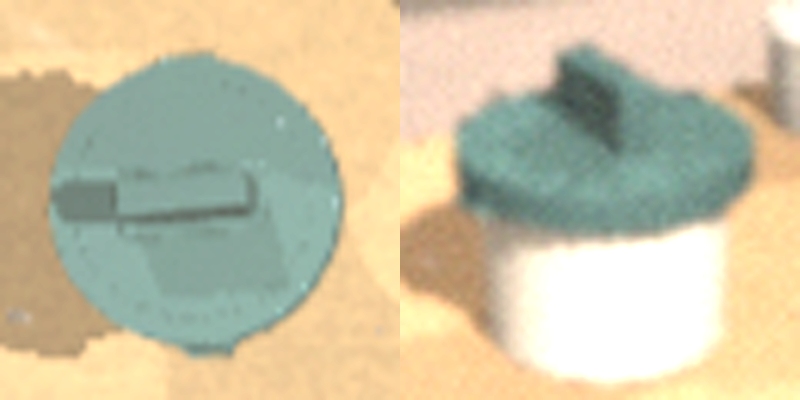

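The crop shows the middle lid's bar running nearly along world y, tilted about 5°, with a catch at the near edge. I'll move above the lid.

Call:
{"name": "arm_command", "arguments": {"plan": [{"tx": -0.034, "ty": -0.019, "claw": 0}, {"tx": -0.034, "ty": -0.019, "claw": 0}, {"tx": -0.034, "ty": -0.019, "claw": 0}, {"tx": -0.034, "ty": -0.019, "claw": 0}, {"tx": -0.034, "ty": -0.019, "claw": 0}, {"tx": -0.034, "ty": -0.019, "claw": 0}, {"tx": -0.034, "ty": -0.019, "claw": 0}, {"tx": -0.034, "ty": -0.019, "claw": 0}, {"tx": -0.034, "ty": -0.019, "claw": 0}, {"tx": -0.034, "ty": -0.019, "claw": 0}]}}

```text
invalid input at $.plan[0]: expected keys claw, tx, ty, tz, ax, ay, az
```

Call:
{"name": "arm_command", "arguments": {"plan": [{"tx": -0.034, "ty": -0.019, "claw": 0}, {"tx": -0.034, "ty": -0.019, "claw": 0}, {"az": 7}, {"az": 7}, {"az": 7}, {"az": 7}, {"az": 7}, {"az": 7}, {"az": 7}, {"az": 7}]}}

```text
invalid input at $.plan[0]: expected keys claw, tx, ty, tz, ax, ay, az
```

Call:
{"name": "arm_command", "arguments": {"plan": [{"az": 6}, {}, {}, {}, {}, {}, {}, {}, {}, {}]}}

```text
invalid input at $.plan[0]: expected keys claw, tx, ty, tz, ax, ay, az
```

```bash
python3 - <<'E'
from h import *
o=r.get_obs(); print(o['clock'],o['tcp_pos'],rot(o['orientation']).round(3),o['joints'].round(2))
save('wrist','w1.png')
for t in ['middle_lid_grip','middle_lid','middle_tub']:
  for d in r.tip_of(t,'wrist')[:2]: print(t,round(d['confidence'],2),world('wrist',d['location'],o).round(4))
E
```

```text
0.8 [0.26582087 0.62047427 0.40473883] [[-0.919  0.394 -0.   ]
 [ 0.394  0.919  0.   ]
 [ 0.     0.    -1.   ]] [-1.27  0.48  0.02  1.56 -0.01  1.11 -0.08]
```

View pics/w1.png

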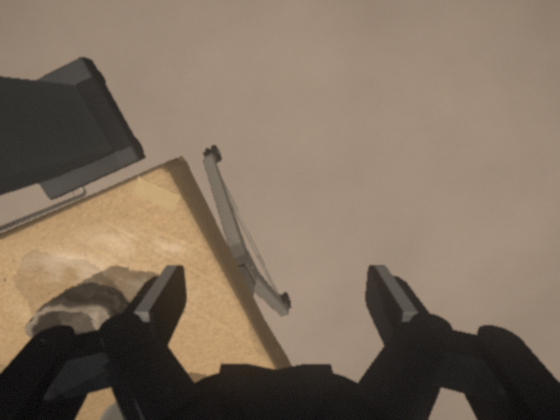

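The move calls were refused because every row needs all its keys. The wrist picture shows only the table corner, with the bowl at about px (80,305), so nothing has moved. I'll resend with full rows.

Call:
{"name": "arm_command", "arguments": {"plan": [{"claw": 0, "tx": -0.034, "ty": -0.019, "tz": 0, "ax": 0, "ay": 0, "az": 0}, {"claw": 0, "tx": -0.034, "ty": -0.019, "tz": 0, "ax": 0, "ay": 0, "az": 0}, {"claw": 0, "tx": -0.034, "ty": -0.019, "tz": 0, "ax": 0, "ay": 0, "az": 0}, {"claw": 0, "tx": -0.034, "ty": -0.019, "tz": 0, "ax": 0, "ay": 0, "az": 0}, {"claw": 0, "tx": -0.034, "ty": -0.019, "tz": 0, "ax": 0, "ay": 0, "az": 0}, {"claw": 0, "tx": -0.034, "ty": -0.019, "tz": 0, "ax": 0, "ay": 0, "az": 0}, {"claw": 0, "tx": -0.034, "ty": -0.019, "tz": 0, "ax": 0, "ay": 0, "az": 0}, {"claw": 0, "tx": -0.034, "ty": -0.019, "tz": 0, "ax": 0, "ay": 0, "az": 0}, {"claw": 0, "tx": -0.034, "ty": -0.019, "tz": 0, "ax": 0, "ay": 0, "az": 0}, {"claw": 0, "tx": -0.034, "ty": -0.019, "tz": 0, "ax": 0, "ay": 0, "az": 0}]}}

```text
clock: 1.83
tcp_pos: [0.5044, 0.3102, 0.4051]
orientation: [0.631, 3.077, 0.001]
contact_force: [0.6, 1.1, 0.1]
grip_width: 0.0857
gripper_force: 0.0
```

Call:
{"name": "arm_command", "arguments": {"plan": [{"claw": 0, "tx": -0.034, "ty": -0.019, "tz": 0, "ax": 0, "ay": 0, "az": 0}, {"claw": 0, "tx": -0.034, "ty": -0.019, "tz": 0, "ax": 0, "ay": 0, "az": 0}, {"claw": 0, "tx": 0, "ty": 0, "tz": 0, "ax": 0, "ay": 0, "az": 7}, {"claw": 0, "tx": 0, "ty": 0, "tz": 0, "ax": 0, "ay": 0, "az": 7}, {"claw": 0, "tx": 0, "ty": 0, "tz": 0, "ax": 0, "ay": 0, "az": 7}, {"claw": 0, "tx": 0, "ty": 0, "tz": 0, "ax": 0, "ay": 0, "az": 7}, {"claw": 0, "tx": 0, "ty": 0, "tz": 0, "ax": 0, "ay": 0, "az": 7}, {"claw": 0, "tx": 0, "ty": 0, "tz": 0, "ax": 0, "ay": 0, "az": 7}, {"claw": 0, "tx": 0, "ty": 0, "tz": 0, "ax": 0, "ay": 0, "az": 7}, {"claw": 0, "tx": 0, "ty": 0, "tz": 0, "ax": 0, "ay": 0, "az": 7}]}}

```text
clock: 2.67
tcp_pos: [0.5511, 0.2502, 0.4048]
orientation: [-2.01, -2.415, -0.0]
contact_force: [0.4, 0.6, 0.1]
grip_width: 0.0854
gripper_force: 0.0
```

Call:
{"name": "arm_command", "arguments": {"plan": [{"claw": 0, "tx": 0, "ty": 0, "tz": 0, "ax": 0, "ay": 0, "az": 6}, {"claw": 0, "tx": 0, "ty": 0, "tz": 0, "ax": 0, "ay": 0, "az": 0}, {"claw": 0, "tx": 0, "ty": 0, "tz": 0, "ax": 0, "ay": 0, "az": 0}, {"claw": 0, "tx": 0, "ty": 0, "tz": 0, "ax": 0, "ay": 0, "az": 0}, {"claw": 0, "tx": 0, "ty": 0, "tz": 0, "ax": 0, "ay": 0, "az": 0}, {"claw": 0, "tx": 0, "ty": 0, "tz": 0, "ax": 0, "ay": 0, "az": 0}, {"claw": 0, "tx": 0, "ty": 0, "tz": 0, "ax": 0, "ay": 0, "az": 0}, {"claw": 0, "tx": 0, "ty": 0, "tz": 0, "ax": 0, "ay": 0, "az": 0}, {"claw": 0, "tx": 0, "ty": 0, "tz": 0, "ax": 0, "ay": 0, "az": 0}, {"claw": 0, "tx": 0, "ty": 0, "tz": 0, "ax": 0, "ay": 0, "az": 0}]}}

```text
clock: 3.5
tcp_pos: [0.5511, 0.2502, 0.4047]
orientation: [-2.126, -2.313, -0.0]
contact_force: [0.2, -0.2, -0.1]
grip_width: 0.0859
gripper_force: 0.0
```

```bash
python3 - <<'E'
from h import *
o=r.get_obs(); print(o['clock'],o['tcp_pos'],rot(o['orientation']).round(3),o['joints'].round(2),o['contact_force'])
save('wrist','w2.png')
for t in ['middle_lid_grip','middle_lid','middle_tub']:
  for d in r.tip_of(t,'wrist')[:2]: print(t,round(d['confidence'],2),world('wrist',d['location'],o).round(4))
E
```

```text
3.5 [0.5510815  0.25017377 0.40469264] [[-0.084  0.996  0.   ]
 [ 0.996  0.084  0.   ]
 [ 0.     0.    -1.   ]] [-0.82  0.38  0.39  1.75 -0.16  1.05 -0.3 ] [ 0.16834141 -0.18412558 -0.09082382]
middle_lid_grip 0.73 [0.5472 0.2496 0.1156]
middle_lid 0.59 [0.5503 0.2502 0.0897]
```

View pics/w2.png

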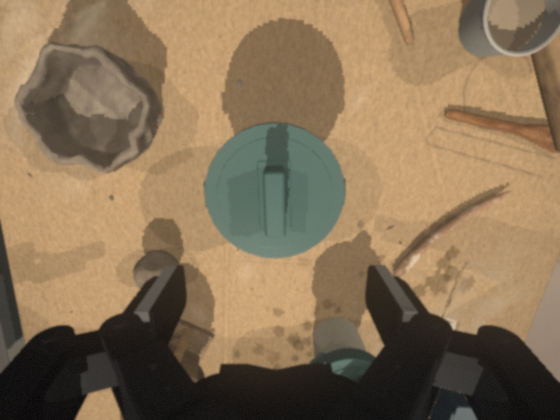

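The wrist view shows the middle lid centred, with its bar upright from about (275,170) to (276,237). It lies on the camera's centre column, so the closing axis is aligned. I'll descend 130 mm and grip.

Call:
{"name": "arm_command", "arguments": {"plan": [{"claw": 0, "tx": 0, "ty": 0, "tz": 0.015, "ax": 0, "ay": 0, "az": 0}, {"claw": 0, "tx": 0, "ty": -0.001, "tz": 0.02, "ax": 0, "ay": 0, "az": 0}, {"claw": 0, "tx": 0, "ty": 0, "tz": 0.02, "ax": 0, "ay": 0, "az": 0}, {"claw": 0, "tx": 0, "ty": 0, "tz": 0.02, "ax": 0, "ay": 0, "az": 0}, {"claw": 0, "tx": 0, "ty": 0, "tz": 0.02, "ax": 0, "ay": 0, "az": 0}, {"claw": 0, "tx": 0, "ty": 0, "tz": 0.015, "ax": 0, "ay": 0, "az": 0}, {"claw": 0, "tx": 0, "ty": 0, "tz": 0.01, "ax": 0, "ay": 0, "az": 0}, {"claw": 0, "tx": 0, "ty": 0, "tz": 0.008, "ax": 0, "ay": 0, "az": 0}, {"claw": 0, "tx": 0, "ty": 0, "tz": 0.002, "ax": 0, "ay": 0, "az": 0}, {"claw": 0, "tx": 0, "ty": 0, "tz": 0, "ax": 0, "ay": 0, "az": 0}]}}

```text
clock: 4.53
tcp_pos: [0.5501, 0.2501, 0.2746]
orientation: [-2.126, -2.313, 0.0]
contact_force: [0.1, 0.7, -0.4]
grip_width: 0.0854
gripper_force: 0.0
```

Call:
{"name": "arm_command", "arguments": {"plan": [{"claw": 1, "tx": 0, "ty": 0, "tz": 0, "ax": 0, "ay": 0, "az": 0}, {"claw": 1, "tx": 0, "ty": 0, "tz": 0, "ax": 0, "ay": 0, "az": 0}, {"claw": 1, "tx": 0, "ty": 0, "tz": 0, "ax": 0, "ay": 0, "az": 0}, {"claw": 1, "tx": 0, "ty": 0, "tz": 0, "ax": 0, "ay": 0, "az": 0}, {"claw": 1, "tx": 0, "ty": 0, "tz": 0, "ax": 0, "ay": 0, "az": 0}, {"claw": 1, "tx": 0, "ty": 0, "tz": 0, "ax": 0, "ay": 0, "az": 0}, {"claw": 1, "tx": 0, "ty": 0, "tz": 0, "ax": 0, "ay": 0, "az": 0}, {"claw": 1, "tx": 0, "ty": 0, "tz": 0, "ax": 0, "ay": 0, "az": 0}, {"claw": 1, "tx": 0, "ty": 0, "tz": 0, "ax": 0, "ay": 0, "az": 0}, {"claw": 1, "tx": 0, "ty": 0, "tz": 0, "ax": 0, "ay": 0, "az": 0}], "squeeze": 80}}

```text
clock: 5.37
tcp_pos: [0.5503, 0.2502, 0.275]
orientation: [2.126, 2.312, 0.001]
contact_force: [-0.3, -0.1, 5.0]
grip_width: 0.0166
gripper_force: 78.1
```

Call:
{"name": "arm_command", "arguments": {"plan": [{"claw": 1, "tx": 0, "ty": 0, "tz": -0.001, "ax": 0, "ay": 0, "az": 0}, {"claw": 1, "tx": 0, "ty": 0, "tz": -0.001, "ax": 0, "ay": 0, "az": 0}, {"claw": 1, "tx": 0, "ty": 0, "tz": -0.001, "ax": 0, "ay": 0, "az": 0}, {"claw": 1, "tx": 0, "ty": 0, "tz": -0.001, "ax": 0, "ay": 0, "az": 0}, {"claw": 1, "tx": 0, "ty": 0, "tz": -0.001, "ax": 0, "ay": 0, "az": 0}, {"claw": 1, "tx": 0, "ty": 0, "tz": -0.001, "ax": 0, "ay": 0, "az": 0}, {"claw": 1, "tx": 0, "ty": 0, "tz": -0.001, "ax": 0, "ay": 0, "az": 0}, {"claw": 1, "tx": 0, "ty": 0, "tz": -0.001, "ax": 0, "ay": 0, "az": 0}, {"claw": 1, "tx": 0, "ty": 0, "tz": -0.001, "ax": 0, "ay": 0, "az": 0}, {"claw": 1, "tx": 0, "ty": 0, "tz": -0.001, "ax": 0, "ay": 0, "az": 0}]}}

```text
clock: 6.2
tcp_pos: [0.5502, 0.2503, 0.2854]
orientation: [2.126, 2.313, 0.002]
contact_force: [-0.1, -0.2, -2.0]
grip_width: 0.0164
gripper_force: 79.3
```

Call:
{"name": "arm_command", "arguments": {"plan": [{"claw": 1, "tx": 0, "ty": 0, "tz": -0.002, "ax": 0, "ay": 0, "az": 0}, {"claw": 1, "tx": 0, "ty": 0, "tz": -0.002, "ax": 0, "ay": 0, "az": 0}, {"claw": 1, "tx": 0, "ty": 0, "tz": -0.002, "ax": 0, "ay": 0, "az": 0}, {"claw": 1, "tx": 0, "ty": 0, "tz": -0.002, "ax": 0, "ay": 0, "az": 0}, {"claw": 1, "tx": 0, "ty": 0, "tz": -0.002, "ax": 0, "ay": 0, "az": 0}, {"claw": 1, "tx": 0, "ty": 0, "tz": -0.002, "ax": 0, "ay": 0, "az": 0}, {"claw": 1, "tx": 0, "ty": 0, "tz": -0.002, "ax": 0, "ay": 0, "az": 0}, {"claw": 1, "tx": 0, "ty": 0, "tz": -0.002, "ax": 0, "ay": 0, "az": 0}, {"claw": 1, "tx": 0, "ty": 0, "tz": -0.002, "ax": 0, "ay": 0, "az": 0}, {"claw": 1, "tx": 0, "ty": 0, "tz": -0.002, "ax": 0, "ay": 0, "az": 0}]}}

```text
clock: 7.03
tcp_pos: [0.5501, 0.2501, 0.3049]
orientation: [-2.126, -2.313, -0.0]
contact_force: [0.1, 0.0, -2.6]
grip_width: 0.0164
gripper_force: 79.3
```

```bash
python3 - <<'E'
from h import *
o=r.get_obs(); print(o)
im=save('scene','s2.png')
for t in ['middle_lid_grip','middle_lid','middle_tub']:
  for d in r.tip_of(t,'scene')[:2]: print(t,round(d['confidence'],2),world('scene',d['location']).round(4))
cv2.imwrite('pics/s2c.png',cv2.resize(im[100:250,180:360,::-1],(720,600),interpolation=cv2.INTER_CUBIC))
E
```

```text
{'clock': 7.0333, 'joints': array([-0.79259167,  0.48967426,  0.34906435,  1.83860458, -0.21578892,
        0.8503038 , -0.25436389]), 'qvel': array([-0.00847407, -0.03175476,  0.01252412, -0.01579393,  0.01351524,
        0.04771004, -0.01093209]), 'tau': array([ 6.47398015e-02, -5.38084280e+01,  6.28725126e+00, -2.38350374e+01,
       -8.57019826e-03, -5.80129260e-02,  1.55735569e-02]), 'tcp_pos': array([0.55006381, 0.25009957, 0.30489941]), 'orientation': array([-2.12639718e+00, -2.31254098e+00, -5.86948077e-05]), 'contact_force': array([ 0.07731701,  0.02806309, -2.59292665]), 'moment': array([-0.01755731,  0.03657487,  0.04194323]), 'gripper_force': 79.29012179374695, 'grip_width': 0.016443663031448747}
middle_lid_grip 0.82 [0.5466 0.2555 0.1454]
middle_lid 0.71 [0.5501 0.2504 0.1186]
middle_tub 0.76 [5.512e-01 2.463e-01 4.000e-04]
```

View pics/s2c.png

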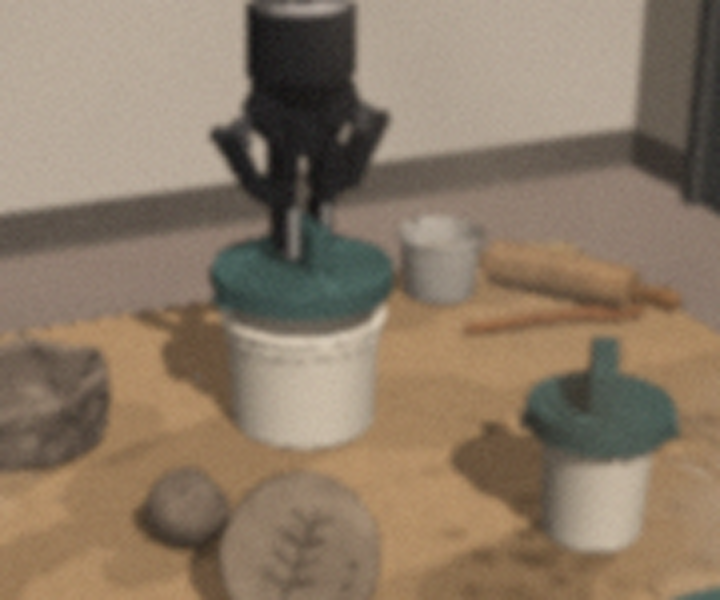

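The crop shows the middle lid held level at about (300,275) with a gap above the rim at (305,325), and the small lid still sealed. The grip point reads z = 0.145 m and the load is just the lid's weight, 2.6 N. I'll let it settle, then hand in.

Call:
{"name": "arm_command", "arguments": {"plan": [{"claw": 1, "tx": 0, "ty": 0, "tz": 0, "ax": 0, "ay": 0, "az": 0}, {"claw": 1, "tx": 0, "ty": 0, "tz": 0, "ax": 0, "ay": 0, "az": 0}, {"claw": 1, "tx": 0, "ty": 0, "tz": 0, "ax": 0, "ay": 0, "az": 0}, {"claw": 1, "tx": 0, "ty": 0, "tz": 0, "ax": 0, "ay": 0, "az": 0}, {"claw": 1, "tx": 0, "ty": 0, "tz": 0, "ax": 0, "ay": 0, "az": 0}, {"claw": 1, "tx": 0, "ty": 0, "tz": 0, "ax": 0, "ay": 0, "az": 0}, {"claw": 1, "tx": 0, "ty": 0, "tz": 0, "ax": 0, "ay": 0, "az": 0}, {"claw": 1, "tx": 0, "ty": 0, "tz": 0, "ax": 0, "ay": 0, "az": 0}, {"claw": 1, "tx": 0, "ty": 0, "tz": 0, "ax": 0, "ay": 0, "az": 0}, {"claw": 1, "tx": 0, "ty": 0, "tz": 0, "ax": 0, "ay": 0, "az": 0}]}}

```text
clock: 8.07
tcp_pos: [0.5501, 0.2501, 0.3047]
orientation: [2.126, 2.313, 0.0]
contact_force: [0.2, 0.0, -3.4]
grip_width: 0.0166
gripper_force: 79.3
```

```bash
python3 -c "
from bench import r
print(r.hand_in())"
```

```text
the job is handed in; nothing more can be done
None
```

I pulled the middle tub's lid free and handed in at about 8 s of 32 s, still gripping the lid level over its tub with its skirt about 15 mm above the rim; the hand-in returned no verdict.

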